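Put the studio's markers, jars and tape away

ROBOT

A 6-joint arm with a two-finger parallel gripper is mounted at the origin on a cart in front of the work surface, level with it; the furniture and walls round the work are solid. World frame = base frame: x ahead of the robot, y to its left, z up, the work surface at z = 0. Lengths are in m, angles in degrees, forces in N, time in s.
With the tool pointing down it reaches from about 0.25 to 0.775 m from the base axis. Payload 4 kg.
Tool frame: the origin (TCP) lies on the centre line of the jaws, within the pads' length; the fingertips stand bot.tcp_to_tips ahead of it and the grasp point (between the pads) lies 6 mm ahead of it (bot.tcp_to_tips is the distance from the TCP to the fingertips, in m); z points along the fingers, y is the line along which they close (so a half turn about z gives the same grasp; the last joint's range is limited). The gripper opens to 94 mm and grips with 3 to 60 N. Pads are 16 mm wide; open, the fingers measure 119 mm over their backs; the gripper's body (75 mm by 177 mm) begins 78 mm behind the grasp point.
Start: joints at [65.426, 4.996, 78.535, -0, 96.463, -5.907], TCP at [0.176, 0.521, 0.231] pointing down, gripper open.
Joint ranges: [-177.83, 177.83], [-43.37, 116.18], [15.69, 146.23], [-61.86, 241.86], [9.47, 152.12], [-147.06, 147.06]. Speed limits (degrees/s): [159.86, 159.86, 180, 180, 180, 180].

INTERFACE

Orientations are given as a 3x3 rotation matrix whose columns are the frame's x, y, z axes.
In Python, from bench import bot gives the robot as it stands. The module is installed in compiled form; this text tells all that it offers.
- The arm moves only by the tool move_arm, never from a script. Its arguments are lists of equal length, an entry for each row: "delta_pos": the shift along the tool's x, y, z normalised to -1 to 1, where 1 is 0.025 m, a list of three; "delta_rot": the turn, a rotation vector about the tool's x, y, z normalised to -1 to 1, where 1 is 180 degrees, a list of three; "gripper": the opening in per cent of the stroke, from 0 (shut) to 100 (fully open). A call has 1 to 20 rows; each row shifts and turns the commanded pose from where the row before left it, along the tool's axes as they then stand; what a row does not reach is not made up. A row lasts 1/8 s, in which the tool goes at most 62.5 mm and 10.7 degrees, less where a joint would pass 70% of its speed; a pose out of reach is approached as far as the arm can. A call with a number of a shift or a turn outside -1 to 1 is refused whole. A call with a gripper value outside its range is refused whole. The fingers move at their own pace and stop on an object; "newtons" is the grip in N (left out, the last holds). Time passes only in rows, so rows that do not move let the fingers close. It gives the time, the measured TCP pose, the force, the opening and the grip force at its end, in the units of the state.
- bot.read_state(): the state, without advancing time (a new reading comes with each control period).
- bot.get_image(name): name is "side" or "top" or "wrist"; returns the picture (480x640x3 uint8, blue, green, red); there is no depth.
- bot.get_calibration(name): a dict with "fx", "fy", "cx", "cy" (pixels), "k1" (the pictures are not rectified: a ray, as slopes to the right and down, at radius r is drawn at 1 + k1 r^2 times it, then the intrinsics apply), "rvec" (rotation vector, rad) and "tvec" (3), from world to camera coordinates, as OpenCV has them. Camera axes: x right, y down, z forward; pixel columns grow to the right and rows downward; lengths in m; the calibration is good to about 2 mm. A picture is of the moment at which its call begins: read the wrist's pose just before it. get_calibration takes no time and is no camera call; for the wrist camera it gives the pose at the moment of the call.
- bot.finish_job(): hands the job in; it is judged then, once.
Trained networks look in the newest picture that a camera, given by its name, has taken for a name from the list of things; names that differ only in an ending like _2 or _b are one class to them, and where a whole thing is asked for, a point or a joint stands for the part that bears it (a point fixed in the world has none). Each returns a list of dicts, best first, with "conf" (0 to 1); they miss things now and then, are a little off and sometimes report something else, mostly with a low value. They report only what shows in the picture. A call takes as long as a camera call. They do not tell look-alikes from the thing itself.
- bot.masks_of(thing, camera): "mask" (480x640 bool, what is visible of it) and "bbox" ([left, top, right, bottom] in pixels, round what is visible of it).
The state is a dict: "clock": time; "q": joint angles; "qd": joint speeds; "joint_torque": joint torques, N m; "tool_pos": TCP position; "eef_rot": TCP orientation; "ft_force": force on the tool from outside, world axes, zero at the start; "ft_torque": the same for the moment, N m; "finger_gap": finger opening in m; "finger_force": force on a finger pad.
Only numpy, scipy, OpenCV 4.12 (cv2) and the standard library are available. Lean on these libraries where they do the work, as an engineer would, in place of code of your own. Each camera call takes 0.05 s, during which the arm holds its last target. There are 200 camera calls.

TASK

Clear this handful of things off the desk, each kind to its own place: lay both paint markers flat and side by side on the bottom of the nearly square wooden tray, stand both lidded paint jars upright next to each other in the narrow wooden tray, and put the roll of masking tape that lies among them over the post of the round stand so that it lies flat on the base. Leave the two paper cups that stand among them where they are, and let go of everything at the end.

Things in the scene. Friction and masses are not known exactly. Their poses are not given: they have to be found in the camera images.
- marker_1_mid (a point): a paint marker, a plain straight cylinder 17 mm in diameter and 127 mm long with a white barrel and a black cap, lying on the desk (the two markers are alike). This point is its middle, on its axis, 8.5 mm above what it lies on. y runs along the marker, x across it (level), z up
- marker_2_mid (a point): a paint marker, a plain straight cylinder 17 mm in diameter and 127 mm long with a white barrel and a black cap, lying on the desk (the two markers are alike). This point is its middle, on its axis, 8.5 mm above what it lies on. y runs along the marker, x across it (level), z up
- jar_1_mid (a point): a small round paint jar with a screw lid, 62 mm tall, body 52 mm in diameter, lid (the upper 16 mm) 54 mm in diameter, closed, standing upright (the two jars are alike). This point is on its axis half-way up, 31 mm above what it stands on; z is its axis; its yaw has no meaning
- jar_2_mid (a point): a small round paint jar with a screw lid, 62 mm tall, body 52 mm in diameter, lid (the upper 16 mm) 54 mm in diameter, closed, standing upright (the two jars are alike). This point is on its axis half-way up, 31 mm above what it stands on; z is its axis; its yaw has no meaning
- tape_mid (a point): the roll of masking tape, a flat ring 100 mm in outer diameter and 24 mm high, lying flat; its band is about 15 mm thick radially (mid-band 42 mm from the centre), the hole about 70 mm wide; it can be pinched anywhere with one finger in the hole. This point is its centre, half-way up (12 mm); z is its axis; yaw has no meaning. (Another roll, far off at the right end of the desk, stays there)
- marker_tray: the tray for the markers: shallow open wooden tray with a grey liner, the nearly square one, fixed to the desk. 148 mm along its x, 164 mm along its y and 20 mm high; walls 4 mm thick, inner floor 8 mm above the desk (inside 140 x 156 mm). Origin at the centre of its underside, on the desk. The markers fit in it lying along its y, one on either side of the centre line (for example 33 mm to either side)
- jar_tray: the tray for the jars: shallow open wooden tray with a grey liner, the narrow one, fixed to the desk. 84 mm along its x, 150 mm along its y and 24 mm high; walls 4 mm thick, inner floor 8 mm above the desk (inside 76 x 142 mm). Origin at the centre of its underside, on the desk. The two jars fit in it one behind the other along its y (for example 35 mm to either side of the centre)
- post_foot (a point): the tape stand: a round wooden base 108 mm in diameter and 12 mm thick with one upright round post 16 mm in diameter in its middle, whose top is 42 mm above the base; fixed to the desk. This point is the foot of the post, at the height of the base's top face, 12 mm above the desk
- cup_1_mid (a point): an open paper cup, 51 mm across the rim and 52 mm tall, standing upright: a bystander, to be left where it is. This point is its centre, half-way up
- cup_2_mid (a point): an open paper cup, 52 mm across the rim and 54 mm tall, standing upright: a bystander, to be left where it is. This point is its centre, half-way up
Things that resemble listed ones, but are neither listed nor needed, are in the scene too. Leave any green or orange look-alike of the part that bears jar_1_mid alone.

How it is judged:
By the outcome, as a careful person would: the job done as asked, in the order asked, and still so for the second after the job is handed in, with the robot touching nothing.
It also fails if it takes over 120 s, if anything falls off the work surface, if the arm or the gripper's body presses on something with over 40 N, if the wrist force passes 120 N, or if a joint passes its speed limit or range.

## Working session

There is one attempt and no reset: what is moved stays moved. The work goes in short steps, Python scripts to look and compute and a tool call to move; the robot and the scene stay as the last step left them, time stands still between calls to the robot, and variables do not carry over. Pictures are saved under pics/ and viewed, at most 14 in all, crops included, and the job is handed in when it is done.

Besides the shell and the picture viewer there is one more tool, called after ">>>" in YAML: its name, and indented under it one key for each argument. move_arm: Moves the arm, as the interface text tells. Scaled input: -1 to 1 covers 0.025 m each way for a shift and 180 degrees each way for a turn. Its arguments: {"type":"object","properties":{"delta_pos":{"type":"array"},"delta_rot":{"type":"array"},"gripper":{"type":"array"},"newtons":{"type":"number"}},"required":["delta_pos","delta_rot","gripper"]}

```bash
mkdir -p pics
cat > h.py <<'E'
import numpy as np, cv2
from bench import bot
def cal(n):
    c=bot.get_calibration(n); K=np.array([[c['fx'],0,c['cx']],[0,c['fy'],c['cy']],[0,0,1.]])
    R=cv2.Rodrigues(np.array(c['rvec'],float))[0]; return K,c['k1'],R,np.array(c['tvec'],float).ravel()
def pix2w(n,uv,z,C=None):
    K,k,R,t=C or cal(n)
    u=cv2.undistortPoints(np.array(uv,float).reshape(-1,1,2),K,np.array([k,0,0,0,0.])).reshape(-1,2)
    d=np.c_[u,np.ones(len(u))]@R; o=-R.T@t
    return o+d*((z-o[2])/d[:,2])[:,None]
def w2pix(n,P,C=None):
    K,k,R,t=C or cal(n)
    return cv2.projectPoints(np.array(P,float).reshape(-1,1,3),cv2.Rodrigues(R)[0],t,K,np.array([k,0,0,0,0.]))[0].reshape(-1,2)
E
python3 - <<'E'
from h import *
for n in ['top','side']:
    cv2.imwrite(f'pics/{n}0.png',bot.get_image(n))
    K,k,R,t=cal(n); print(n,K[0,0],K[0,2],K[1,2],k,-R.T@t)
    for th,z in [('marker_1_mid',.0085),('jar_1_mid',.031),('tape_mid',.012),('marker_tray',.015),('jar_tray',.015),('post_foot',.012),('cup_1_mid',.026)]:
        for d in bot.masks_of(th,n):
            m=d['mask']; v,u=np.nonzero(m); 
            if len(u)==0: continue
            r=cv2.minAreaRect(np.c_[u,v].astype(np.float32)); 
            w=pix2w(n,[[u.mean(),v.mean()]],z)[0]
            print(th,round(d['conf'],2),d['bbox'],len(u),np.round([u.mean(),v.mean()],0),'rect',np.round(r[1]),round(r[2]),np.round(w,3))
print(bot.tcp_to_tips, bot.read_state()['clock'], bot.read_state()['eef_rot'])
E
```

```text
top 554.9164346874051 322.19835015343136 234.90151297546032 0.022133404513493375 [ 0.30895522 -0.06065879  1.4162964 ]
marker_1_mid 0.76 [284.8, 286.6, 331.2, 324.8] 365 [306. 306.] rect [52.  8.] 39 [ 0.399 -0.023  0.008]
jar_1_mid 0.93 [302.7, 179.1, 321.3, 203.8] 438 [312. 192.] rect [25. 20.] 90 [ 0.689 -0.036  0.031]
jar_1_mid 0.75 [343.1, 160.7, 364.3, 190.0] 448 [354. 175.] rect [25. 20.] 90 [ 0.735 -0.144  0.031]
jar_1_mid 0.65 [356.8, 297.9, 378.7, 321.5] 399 [364. 310.] rect [21. 23.] 63 [ 0.388 -0.165  0.031]
jar_1_mid 0.61 [331.5, 261.2, 352.1, 285.2] 403 [340. 272.] rect [23. 20.] 90 [ 0.483 -0.107  0.031]
tape_mid 0.87 [218.9, 292.1, 261.0, 330.1] 687 [241. 311.] rect [40. 40.] 45 [0.386 0.142 0.012]
marker_tray 0.6 [434.8, 218.1, 505.4, 278.7] 3744 [468. 248.] rect [58. 67.] 83 [ 0.547 -0.437  0.015]
jar_tray 0.87 [357.4, 201.7, 417.9, 240.8] 1983 [386. 222.] rect [34. 60.] 82 [ 0.614 -0.228  0.015]
post_foot 0.97 [146.3, 263.4, 191.3, 309.7] 1520 [169. 286.] rect [42. 45.] 45 [0.45  0.326 0.012]
cup_1_mid 0.64 [260.3, 265.0, 285.3, 282.7] 310 [271. 273.] rect [19. 19.
[... 814 characters left out ...]
ct [73. 47.] 84 [ 0.616 -0.25   0.031]
tape_mid 0.59 [235.7, 184.1, 280.8, 216.7] 872 [257. 201.] rect [30. 40.] 90 [0.39  0.142 0.012]
marker_tray 0.8 [249.0, 378.3, 356.1, 480.0] 9799 [299. 431.] rect [105. 103.] 0 [ 0.549 -0.441  0.015]
jar_tray 0.96 [323.1, 287.8, 372.5, 358.9] 3222 [345. 326.] rect [73. 48.] 84 [ 0.616 -0.237  0.015]
post_foot 0.97 [271.3, 152.5, 309.8, 176.7] 666 [290. 165.] rect [24. 35.] 90 [0.454 0.319 0.012]
cup_1_mid 0.82 [278.3, 204.8, 302.0, 231.4] 455 [290. 215.] rect [27. 21.] 90 [0.479 0.072 0.026]
0.025 0.8 [[-9.47400979e-01  3.20049032e-01  4.20411873e-05]
 [ 3.20049033e-01  9.47400959e-01  1.97153060e-04]
 [ 2.32687847e-05  2.00238243e-04 -9.99999980e-01]]
```

View pics/top0.png

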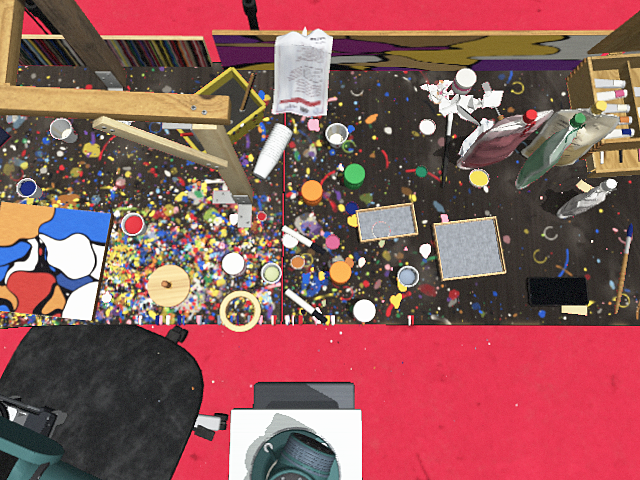

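View pics/side0.png

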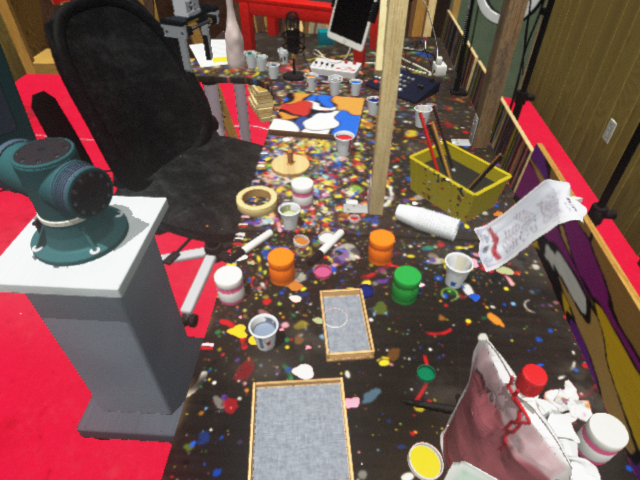

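The top view shows the two trays at (387,222) and (469,248), the stand at (169,286) and the tape at (240,311). The markers are at (306,306) and (302,240), and the cups at (271,273) and (408,277). What could be taken for a listed jar: white-lid jars at top (364,310) and (233,263) are chosen. I rule out the orange ones at (312,192) and (340,272), the green one at (354,175), the far white jars at (428,127) and (466,78), and the red cup at (132,223). Now the close crop.

Run:
```python
from h import *
a=cv2.imread('pics/top0.png'); c=a[200:330,215:415]
c=cv2.resize(c,None,fx=4,fy=4,interpolation=cv2.INTER_CUBIC); cv2.imwrite('pics/crop0.png',c)
```

```text
(no output)
```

View pics/crop0.png

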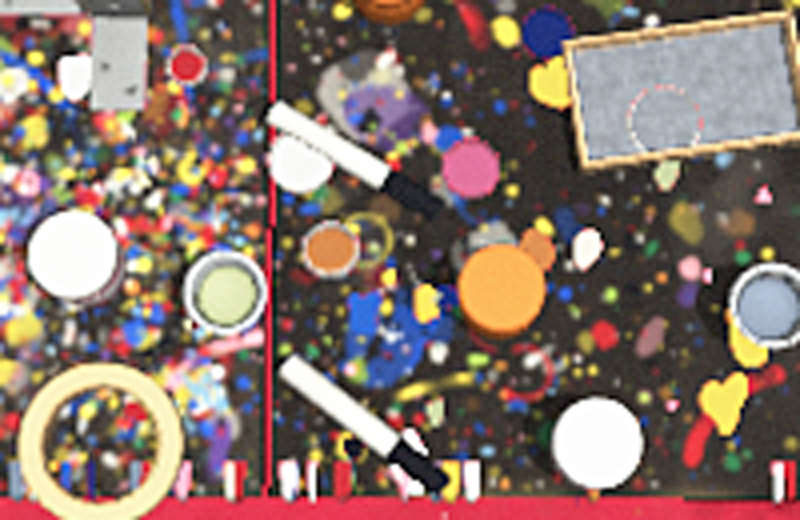

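The crop shows both white-lidded jars at crop (73,255) and (598,443). The markers run (272,112)–(438,212) and (285,362)–(440,485), and the tape is at (101,444). The small orange pot at (330,250) and the orange jar at (500,290) are to be avoided.

Run:
```python
from h import *
cr=lambda p:np.array(p)/4+[215,200]-0.375
for nm,e in [('m2',[(272,112),(438,212)]),('m1',[(285,362),(440,485)])]:
    w=pix2w('top',cr(e),.0085); d=w[1]-w[0]; print(nm,np.round(w.mean(0),4),np.linalg.norm(d),'ang',np.degrees(np.arctan2(d[1],d[0])))
for nm,e,z in [('jarA',(73,255),.062),('jarB',(598,443),.062),('tape',(101,444),.024),('cupA',(225,292),.053),('cupB',(770,306),.053),('orange',(501,290),.062),('pot',(330,250),.02)]:
    print(nm,np.round(pix2w('top',cr([e]),z),4))
a=cv2.imread('pics/top0.png')
for th,z in [('marker_tray',.02),('jar_tray',.024)]:
  for n in ['top','side']:
    bot.get_image(n)
    m=bot.masks_of(th,n)[0]['mask'].astype(np.uint8)
    c=max(cv2.findContours(m,0,2)[0],key=cv2.contourArea).reshape(-1,2)
    w=pix2w(n,c,z)[:,:2]
    r=cv2.minAreaRect((w*1000).astype(np.float32)); b=cv2.boxPoints(r)
    print(th,n,np.round(r[0]),np.round(r[1]),r[2]); print(np.round(b).tolist())
n='top'; bot.get_image(n); v,u=np.nonzero(bot.masks_of('post_foot',n)[0]['mask'])
c=cv2.resize(a[255:315,140:200],None,fx=8,fy=8,interpolation=cv2.INTER_CUBIC); cv2.imwrite('pics/post.png',c)
print(pix2w(n,[[(u.min()+u.max())/2,(v.min()+v.max())/2]],.012))
s=bot.read_state(); print(s['tool_pos'],s['finger_gap'],s['ft_force'])
```

```text
m2 [ 0.5678 -0.0136  0.0085] 0.1258477607339099 ang -121.27770105007436
m1 [ 0.4003 -0.0197  0.0085] 0.12474335510967562 ang -128.02330680857708
jarA [[0.4993 0.1572 0.062 ]]
jarB [[ 0.3852 -0.1641  0.062 ]]
tape [[0.3862 0.1421 0.024 ]]
cupA [[0.4777 0.0642 0.053 ]]
cupB [[ 0.4697 -0.2719  0.053 ]]
orange [[ 0.4781 -0.1058  0.062 ]]
pot [[0.5087 0.0012 0.02  ]]
marker_tray top [ 547. -434.] [146. 167.] 6.131567478179932
[[465.0, -359.0], [483.0, -525.0], [628.0, -510.0], [611.0, -344.0]]
marker_tray side [ 549. -435.] [150. 164.] 6.098301410675049
[[466.0, -361.0], [483.0, -524.0], [632.0, -508.0], [614.0, -345.0]]
jar_tray top [ 613. -227.] [ 87. 152.] 8.074748992919922
[[559.0, -158.0], [581.0, -308.0], [667.0, -296.0], [646.0, -146.0]]
jar_tray side [ 615. -237.] [ 83. 164.] 7.912166595458984
[[563.0, -162.0], [585.0, -324.0], [668.0, -312.0], [645.0, -150.0]]
[[ 0.40110583 -0.02067011  0.012     ]]
[0.17604467 0.52108145 0.23048258] 0.0938232786434485 [-0.9650362   0.01403802  0.18732729]
```

View pics/post.png

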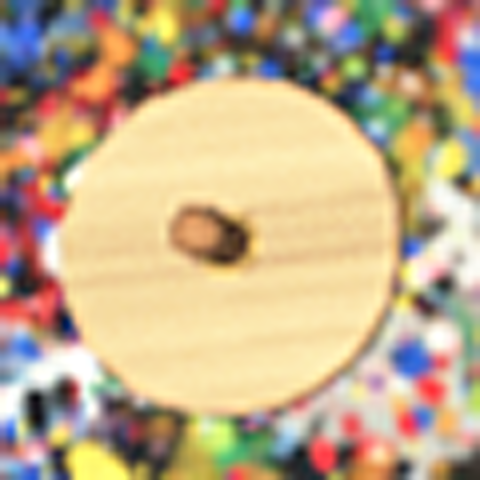

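>>> move_arm:
  delta_pos:
    - [-0.856,-0.98,0]
    - [-0.856,-0.98,0]
    - [-0.856,-0.98,0]
    - [-0.856,-0.98,0]
    - [-0.856,-0.98,0]
    - [-0.856,-0.98,0]
    - [-0.856,-0.98,0]
    - [-0.856,-0.98,0]
    - [-0.856,-0.98,0]
    - [-0.856,-0.98,0]
    - [-0.856,-0.98,0]
    - [-0.856,-0.98,0]
    - [-0.856,-0.98,0]
    - [-0.856,-0.98,0]
    - [-0.856,-0.98,0]
    - [-0.856,-0.98,0]
    - [-0.856,-0.98,0]
    - [-0.856,-0.98,0]
  delta_rot:
    - [0,0,0]
    - [0,0,0]
    - [0,0,0]
    - [0,0,0]
    - [0,0,0]
    - [0,0,0]
    - [0,0,0]
    - [0,0,0]
    - [0,0,0]
    - [0,0,0]
    - [0,0,0]
    - [0,0,0]
    - [0,0,0]
    - [0,0,0]
    - [0,0,0]
    - [0,0,0]
    - [0,0,0]
    - [0,0,0]
  gripper: [100,100,100,100,100,100,100,100,100,100,100,100,100,100,50,50,50,50]

```text
clock: 3.55
tool_pos: [0.4001, -0.0211, 0.2307]
eef_rot: [[-0.947, 0.32, 0.001], [0.32, 0.947, 0.0], [-0.001, 0.0, -1.0]]
ft_force: [0.2, 0.1, -0.4]
finger_gap: 0.0576
finger_force: 0.0
```

>>> move_arm:
  delta_pos:
    - [0,0,0.3]
    - [0,0,0.3]
    - [0,0,0.3]
    - [0,0,0.3]
    - [0,0,0.3]
    - [0,0,0.3]
    - [0,0,0.3]
    - [0,0,0.3]
    - [0,0,0.3]
    - [0,0,0.3]
    - [0,0,0.2]
    - [0,0,0]
  delta_rot:
    - [0,0,0.055]
    - [0,0,0.055]
    - [0,0,0.055]
    - [0,0,0.055]
    - [0,0,0.055]
    - [0,0,0.055]
    - [0,0,0.055]
    - [0,0,0.055]
    - [0,0,0.055]
    - [0,0,0.055]
    - [0,0,0.057]
    - [0,0,0]
  gripper: [50,50,50,50,50,50,50,50,50,50,50,50]

```text
clock: 5.05
tool_pos: [0.3995, -0.02, 0.1502]
eef_rot: [[0.613, 0.79, -0.001], [0.79, -0.613, 0.0], [-0.0, -0.001, -1.0]]
ft_force: [-0.5, 0.0, 0.4]
finger_gap: 0.047
finger_force: 0.0
```

```bash
cat >> h.py <<'E'
def st():
    s=bot.read_state(); R=np.array(s['eef_rot']); p=np.array(s['tool_pos'])
    print('t',round(s['clock'],2),'p',np.round(p,4),'yaw',round(np.degrees(np.arctan2(R[1,1],R[0,1])),2),'gap',round(s['finger_gap'],4),'ff',s['finger_force'],'ft',np.round(s['ft_force'],1))
    return p,R
def go(xyz,yaw):
    """tool-frame units for a shift at the present yaw, and the turn units; also after-turn shift"""
    p,R=st(); y0=np.degrees(np.arctan2(R[1,1],R[0,1])); d=(np.array(xyz)-p)
    t=-((yaw-y0+180)%360-180)/180
    a=np.radians(yaw); R2=np.array([[np.sin(a),np.cos(a),0],[-np.cos(a),np.sin(a),0],[0,0,-1]])
    print('shift now',np.round(R.T@d/.025,3),'turn',round(t,4),'shift if turned first',np.round(R2.T@d/.025,3))
def wall(things,save=None):
    im=bot.get_image('wrist')
    if save: cv2.imwrite(f'pics/{save}.png',im)
    C=cal('wrist'); out=[]
    for th,z in things:
        for d in bot.masks_of(th,'wrist'):
            m=d['mask'].astype(np.uint8); c=max(cv2.findContours(m,0,2)[0],key=cv2.contourArea).reshape(-1,2)
            w=pix2w('wrist',c,z,C)[:,:2]*1000; r=cv2.minAreaRect(w.astype(np.float32)); b=cv2.boxPoints(r)
            e=b[1]-b[0] if np.linalg.norm(b[1]-b[0])>np.linalg.norm(b[2]-b[1]) else b[2]-b[1]
            print(th,round(d['conf'],2),'box',np.round(d['bbox']),'c',np.round(r[0],1),'size',np.round(r[1]),'long',round(np.degrees(np.arctan2(e[1],e[0])),1),'cyl',np.round(cv2.minEnclosingCircle(w.astype(np.float32))[0],1))
    return im,C
E
python3 - <<'E'
from h import *
st(); wall([('marker_1_mid',.0085)],'w1'); print(bot.read_state()['clock'])
E
```

```text
t 5.05 p [ 0.3995 -0.02    0.1502] yaw -37.81 gap 0.047 ff 0.0 ft [-0.5  0.   0.4]
marker_1_mid 0.64 box [313. 147. 338. 323.] c [399.2 -24.7] size [135.  18.] long 52.2 cyl [399.2 -24.8]
5.15
```

View pics/w1.png

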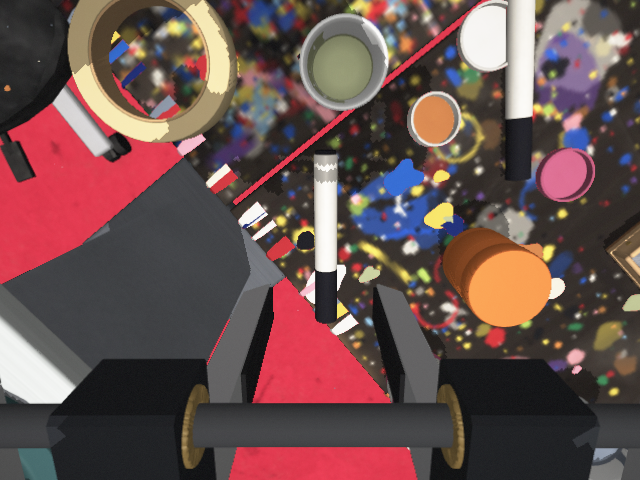

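The wrist view shows marker 1 centred at (326,237), lined up vertically between the fingers. The second marker is at (518,90).

>>> move_arm:
  delta_pos:
    - [-0.08,0.1,0.9]
    - [0,0,1]
    - [0,0,1]
    - [0,0,1]
    - [0,0,0.98]
    - [0,0,0]
    - [0,0,0]
    - [0,0,0]
    - [0,0,0]
    - [0,0,0]
    - [0,0,0]
  delta_rot:
    - [0,0,0]
    - [0,0,0]
    - [0,0,0]
    - [0,0,0]
    - [0,0,0]
    - [0,0,0]
    - [0,0,0]
    - [0,0,0]
    - [0,0,0]
    - [0,0,0]
    - [0,0,0]
  gripper: [50,50,50,50,50,50,10,10,10,10,10]
  newtons: 20

```text
clock: 6.52
tool_pos: [0.401, -0.0232, 0.0291]
eef_rot: [[0.615, 0.789, 0.001], [0.789, -0.615, -0.0], [0.001, 0.001, -1.0]]
ft_force: [-0.6, -1.0, 2.8]
finger_gap: 0.0165
finger_force: 20.0
```

Run:
```python
from h import *
p,R=st(); 
a=np.radians(6.1); t=np.array([.548,-.4345,0]); X=np.array([np.cos(a),np.sin(a),0])
for s in (-1,1):
    q=t+s*.033*X; print(q); go([q[0],q[1],.12],6.1)
```

```text
t 6.53 p [ 0.401  -0.0232  0.0291] yaw -37.92 gap 0.0165 ff 19.99895989894867 ft [-0.6 -1.   2.8]
[ 0.51518685 -0.43800671  0.        ]
t 6.53 p [ 0.401  -0.0232  0.0291] yaw -37.92 gap 0.0165 ff 19.99895989894867 ft [-0.6 -1.   2.8]
shift now [-10.28   13.803  -3.63 ] turn -0.2446 shift if turned first [16.984  2.778 -3.637]
[ 0.58081315 -0.43099329  0.        ]
t 6.53 p [ 0.401  -0.0232  0.0291] yaw -37.92 gap 0.0165 ff 19.99895989894867 ft [-0.6 -1.   2.8]
shift now [-8.446 15.702 -3.627] turn -0.2446 shift if turned first [16.984  5.418 -3.637]
```

>>> move_arm:
  delta_pos:
    - [0,0,-1]
    - [0,0,-0.8]
    - [0,0,-0.7]
    - [0,0,-0.6]
    - [0,0,-0.54]
    - [0,0,0]
  delta_rot:
    - [0,0,0]
    - [0,0,-0.05]
    - [0,0,-0.05]
    - [0,0,-0.05]
    - [0,0,-0.05]
    - [0,0,-0.045]
  gripper: [10,10,10,10,10,10]

```text
clock: 7.28
tool_pos: [0.4013, -0.0233, 0.1206]
eef_rot: [[-0.112, 0.994, 0.002], [0.994, 0.112, -0.0], [-0.001, 0.002, -1.0]]
ft_force: [0.4, -0.4, 0.2]
finger_gap: 0.0161
finger_force: 20.0
```

>>> move_arm:
  delta_pos:
    - [0.944,0.154,0]
    - [0.944,0.154,0]
    - [0.944,0.154,0]
    - [0.944,0.154,0]
    - [0.944,0.154,0]
    - [0.944,0.154,0]
    - [0.944,0.154,0]
    - [0.944,0.154,0]
    - [0.944,0.154,0]
    - [0.944,0.154,0]
    - [0.944,0.154,0]
    - [0.944,0.154,0]
    - [0.944,0.154,0]
    - [0.944,0.154,0]
    - [0.944,0.154,0]
    - [0.944,0.154,0]
    - [0.944,0.154,0]
    - [0.944,0.154,0]
    - [0,0,0]
  delta_rot:
    - [0,0,0]
    - [0,0,0]
    - [0,0,0]
    - [0,0,0]
    - [0,0,0]
    - [0,0,0]
    - [0,0,0]
    - [0,0,0]
    - [0,0,0]
    - [0,0,0]
    - [0,0,0]
    - [0,0,0]
    - [0,0,0]
    - [0,0,0]
    - [0,0,0]
    - [0,0,0]
    - [0,0,0]
    - [0,0,0]
    - [0,0,0]
  gripper: [10,10,10,10,10,10,10,10,10,10,10,10,10,10,10,10,10,10,10]

```text
clock: 9.65
tool_pos: [0.4235, 0.4079, 0.1189]
eef_rot: [[-0.109, 0.994, -0.001], [0.994, 0.109, -0.0], [-0.0, -0.001, -1.0]]
ft_force: [-0.3, -0.6, -1.2]
finger_gap: 0.0166
finger_force: 20.0
```

Run:
```python
from h import *
wall([('marker_tray',.02),('marker_1_mid',.105)],'w2'); go([.5152,-.438,.037],6.1)
```

```text
marker_1_mid 0.66 box [304. 162. 344. 403.] c [422.  415.4] size [ 16. 113.] long -83.7 cyl [422.1 415.2]
t 9.8 p [0.4237 0.4061 0.1192] yaw 6.16 gap 0.0164 ff 19.998254477977753 ft [-0.1 -0.4  0.2]
shift now [-3.3958e+01  1.7000e-02  3.3160e+00] turn 0.0003 shift if turned first [33.96   0.052  3.288]
```

View pics/w2.png

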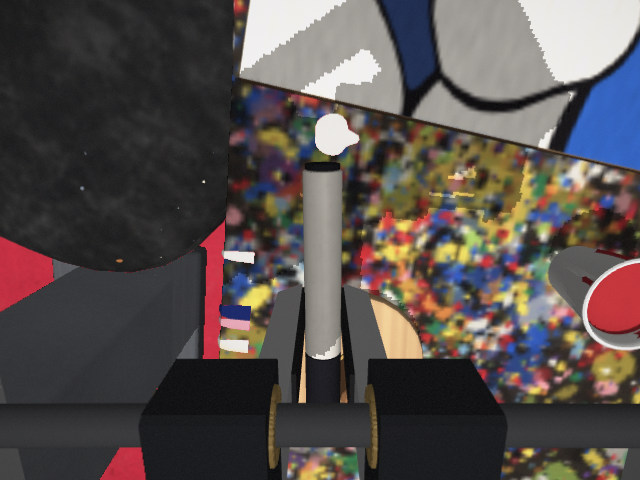

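The helper had the tool-x sign wrong, so the arm went left, over the stand, without touching anything. I'll fix the helper and go back.

```bash
sed -i 's/\[\[np.sin(a),np.cos(a),0\],\[-np.cos(a),np.sin(a),0\]/[[-np.sin(a),np.cos(a),0],[np.cos(a),np.sin(a),0]/' h.py; grep -n "R2=" h.py
```

```text
22:    a=np.radians(yaw); R2=np.array([[-np.sin(a),np.cos(a),0],[np.cos(a),np.sin(a),0],[0,0,-1]])
```

>>> move_arm:
  delta_pos:
    - [-1,0,0]
    - [-1,0,0]
    - [-1,0,0]
    - [-1,0,0]
    - [-1,0,0]
    - [-1,0,0]
    - [-1,0,0]
    - [-1,0,0]
    - [-1,0,0]
    - [-1,0,0]
    - [-1,0,0]
    - [-1,0,0]
    - [-1,0,0]
    - [-1,0,0]
    - [-1,0,0]
    - [-1,0,0]
    - [-1,0,0]
  delta_rot:
    - [0,0,0]
    - [0,0,0]
    - [0,0,0]
    - [0,0,0]
    - [0,0,0]
    - [0,0,0]
    - [0,0,0]
    - [0,0,0]
    - [0,0,0]
    - [0,0,0]
    - [0,0,0]
    - [0,0,0]
    - [0,0,0]
    - [0,0,0]
    - [0,0,0]
    - [0,0,0]
    - [0,0,0]
  gripper: [10,10,10,10,10,10,10,10,10,10,10,10,10,10,10,10,10]

```text
clock: 11.92
tool_pos: [0.4689, -0.0173, 0.1196]
eef_rot: [[-0.106, 0.994, 0.0], [0.994, 0.106, -0.0], [-0.0, 0.0, -1.0]]
ft_force: [-0.4, 0.5, -0.5]
finger_gap: 0.0164
finger_force: 20.0
```

>>> move_arm:
  delta_pos:
    - [-1,0,0]
    - [-1,0,0]
    - [-1,0,0]
    - [-1,0,0]
    - [-1,0,0]
    - [-1,0,0]
    - [-1,0,0]
    - [-1,0,0]
    - [-1,0,0]
    - [-1,0,0]
    - [-1,0,0]
    - [-1,0,0]
    - [-1,0,0]
    - [-1,0,0]
    - [-1,0,0]
    - [-1,0,0]
    - [-1,0,0]
    - [0,0,0]
  delta_rot:
    - [0,0,0]
    - [0,0,0]
    - [0,0,0]
    - [0,0,0]
    - [0,0,0]
    - [0,0,0]
    - [0,0,0]
    - [0,0,0]
    - [0,0,0]
    - [0,0,0]
    - [0,0,0]
    - [0,0,0]
    - [0,0,0]
    - [0,0,0]
    - [0,0,0]
    - [0,0,0]
    - [0,0,0]
    - [0,0,0]
  gripper: [10,10,10,10,10,10,10,10,10,10,10,10,10,10,10,10,10,10]

```text
clock: 14.18
tool_pos: [0.5147, -0.4404, 0.1187]
eef_rot: [[-0.105, 0.994, -0.0], [0.994, 0.105, 0.0], [0.0, -0.0, -1.0]]
ft_force: [-0.3, 1.3, -0.1]
finger_gap: 0.0163
finger_force: 20.0
```

Run:
```python
from h import *
wall([('marker_tray',.02),('marker_1_mid',.100)],'w3'); go([.5152,-.438,.037],6.1)
```

```text
marker_tray 0.56 box [256. 127. 499. 372.] c [ 547.9 -437.3] size [148. 163.] long -83.3 cyl [ 548.1 -437.9]
marker_1_mid 0.71 box [300. 161. 344. 403.] c [ 513.8 -432.1] size [ 17. 116.] long -83.8 cyl [ 513.9 -432.2]
t 14.32 p [ 0.5151 -0.4379  0.1192] yaw 6.19 gap 0.0166 ff 19.99839574098587 ft [-0.  -0.3 -0.5]
shift now [-7.000e-03  3.000e-03  3.287e+00] turn 0.0005 shift if turned first [-4.000e-03  2.000e-03  3.287e+00]
```

View pics/w3.png

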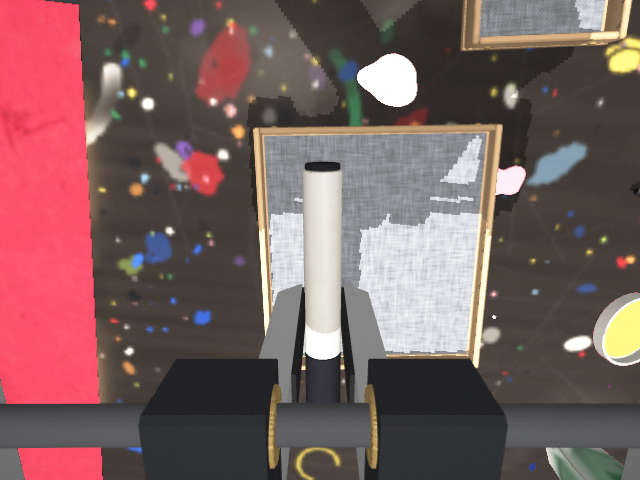

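The wrist view shows the marker inside the left half of the tray, whose rim spans (256,127)–(499,372). Its far end at (322,165) is clear of the wall. I'll lower and release.

>>> move_arm:
  delta_pos:
    - [0,0,0.8]
    - [0,0,0.8]
    - [0,0,0.8]
    - [0,0,0.5]
    - [0,0,0.36]
    - [0,0,0]
    - [0,0,0]
    - [0,0,0]
    - [0,0,0]
    - [0,0,-0.6]
    - [0,0,-1]
    - [0,0,-1]
    - [0,0,-1]
  delta_rot:
    - [0,0,0]
    - [0,0,0]
    - [0,0,0]
    - [0,0,0]
    - [0,0,0]
    - [0,0,0]
    - [0,0,0]
    - [0,0,0]
    - [0,0,0]
    - [0,0,0]
    - [0,0,0]
    - [0,0,0]
    - [0,0,0]
  gripper: [10,10,10,10,10,10,34,34,34,34,34,34,34]

```text
clock: 15.95
tool_pos: [0.5154, -0.4386, 0.1303]
eef_rot: [[-0.108, 0.994, 0.001], [0.994, 0.108, -0.001], [-0.001, 0.001, -1.0]]
ft_force: [-0.4, 0.1, 1.0]
finger_gap: 0.0317
finger_force: 0.0
```

Run:
```python
from h import *
wall([('marker_1_mid',.0165)]); go([.568,-.0136,.15],-31.3)
```

```text
marker_1_mid 0.97 box [309. 149. 337. 341.] c [ 517.7 -444.9] size [ 18. 137.] long -84.2 cyl [ 517.8 -444.9]
t 16.05 p [ 0.5169 -0.4401  0.1336] yaw 6.18 gap 0.0321 ff 0.0 ft [-0.3 -0.3  0.9]
shift now [16.735  3.87  -0.752] turn 0.2082 shift if turned first [15.637 -7.117 -0.655]
```

>>> move_arm:
  delta_pos:
    - [0.985,0.228,-0.045]
    - [0.985,0.228,-0.045]
    - [0.985,0.228,-0.045]
    - [0.985,0.228,-0.045]
    - [0.985,0.228,-0.045]
    - [0.985,0.228,-0.045]
    - [0.985,0.228,-0.045]
    - [0.985,0.228,-0.045]
    - [0.985,0.228,-0.045]
    - [0.985,0.228,-0.045]
    - [0.985,0.228,-0.045]
    - [0.985,0.228,-0.045]
    - [0.985,0.228,-0.045]
    - [0.985,0.228,-0.045]
    - [0.985,0.228,-0.045]
    - [0.985,0.228,-0.045]
    - [0.985,0.228,-0.045]
  delta_rot:
    - [0,0,0]
    - [0,0,0]
    - [0,0,0]
    - [0,0,0]
    - [0,0,0]
    - [0,0,0]
    - [0,0,0]
    - [0,0,0]
    - [0,0,0]
    - [0,0,0]
    - [0,0,0]
    - [0,0,0]
    - [0,0,0]
    - [0,0,0]
    - [0,0,0]
    - [0,0,0]
    - [0,0,0]
  gripper: [45,45,45,45,45,45,45,45,45,45,45,45,45,45,45,45,45]

```text
clock: 18.18
tool_pos: [0.5664, -0.0101, 0.1473]
eef_rot: [[-0.108, 0.994, 0.0], [0.994, 0.108, 0.0], [-0.0, 0.0, -1.0]]
ft_force: [0.1, -0.1, 0.4]
finger_gap: 0.0425
finger_force: 0.0
```

>>> move_arm:
  delta_pos:
    - [0,0,0]
    - [0,0,0]
    - [0,0,0]
    - [0,0,0]
    - [0,0,0]
  delta_rot:
    - [0,0,0.052]
    - [0,0,0.052]
    - [0,0,0.052]
    - [0,0,0.052]
    - [0,0,0]
  gripper: [45,45,45,45,45]

```text
clock: 18.8
tool_pos: [0.5663, -0.011, 0.1472]
eef_rot: [[0.517, 0.856, 0.0], [0.856, -0.517, 0.0], [0.0, 0.0, -1.0]]
ft_force: [0.7, -0.5, -0.8]
finger_gap: 0.0426
finger_force: 0.0
```

Run:
```python
from h import *
wall([('marker_1_mid',.0085)]); go([.568,-.0136,.029],-31.3)
```

```text
t 18.9 p [ 0.5664 -0.0113  0.1472] yaw -31.1 gap 0.0423 ff 0.0 ft [0.4 0.1 0.4]
shift now [-0.046  0.104  4.727] turn 0.0011 shift if turned first [-0.045  0.104  4.727]
```

Run:
```python
from h import *
cv2.imwrite('pics/w4.png',bot.get_image('wrist')); print([d['conf'] for d in bot.masks_of('marker_2_mid','wrist')])
```

```text
[0.59]
```

View pics/w4.png

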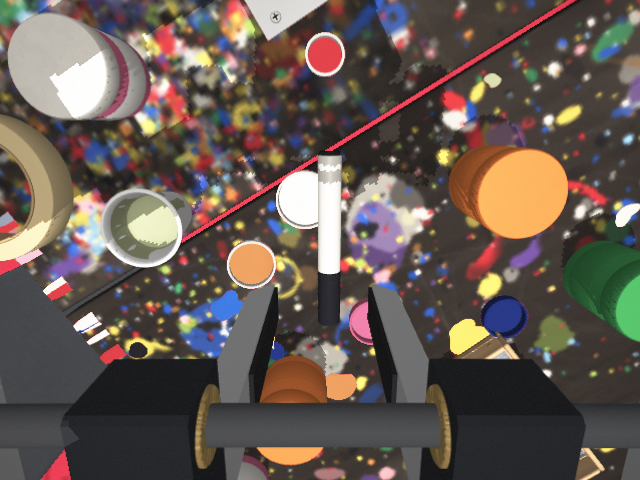

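The marker spans (329,152)–(329,325). A white pot at (297,200) and an orange pot at (250,265) sit close on its left, so I'll use a narrower opening and grip slightly towards the cap.

Run:
```python
from h import *
p,R=st(); w=pix2w('wrist',[(329,155),(329,238),(329,320),(297,228),(275,262)],.0085); print(np.round((w-p)@R*1000,1))
```

```text
t 19.0 p [ 0.5664 -0.0115  0.1472] yaw -31.17 gap 0.0422 ff 0.0 ft [-1.5 -0.7  0.3]
[[ 59.3   4.8 138.7]
 [ -0.7   5.  138.7]
 [-67.3   5.3 138.7]
 [  6.9 -18.5 138.7]
 [-19.4 -35.5 138.7]]
```

>>> move_arm:
  delta_pos:
    - [-0.2,0.16,0.8]
    - [0,0,1]
    - [0,0,1]
    - [0,0,1]
    - [0,0,0.93]
    - [0,0,0]
    - [0,0,0]
    - [0,0,0]
    - [0,0,0]
  delta_rot:
    - [0,0,0]
    - [0,0,0]
    - [0,0,0]
    - [0,0,0]
    - [0,0,0]
    - [0,0,0]
    - [0,0,0]
    - [0,0,0]
    - [0,0,0]
  gripper: [30,30,30,30,30,30,10,10,10]

```text
clock: 20.12
tool_pos: [0.5679, -0.0182, 0.0298]
eef_rot: [[0.519, 0.855, 0.002], [0.855, -0.519, -0.0], [0.001, 0.001, -1.0]]
ft_force: [0.4, -0.3, 1.7]
finger_gap: 0.0162
finger_force: 20.0
```

Run:
```python
from h import *
a=np.radians(6.1); q=np.array([.548,-.4355])+.034*np.array([np.cos(a),np.sin(a)])-.005*np.array([-np.sin(a),np.cos(a)])
print(q); go([*q,.13],6.1)
```

```text
[ 0.58233881 -0.43685871]
t 20.12 p [ 0.5679 -0.0182  0.0298] yaw -31.26 gap 0.0162 ff 19.999912977218628 ft [ 0.4 -0.3  1.7]
shift now [-14.013   9.19   -4.004] turn -0.2076 shift if turned first [-16.713  -1.205  -4.007]
```

>>> move_arm:
  delta_pos:
    - [0,0,-1]
    - [0,0,-1]
    - [0,0,-0.8]
    - [0,0,-0.7]
    - [0,0,-0.5]
    - [0,0,0]
  delta_rot:
    - [0,0,0]
    - [0,0,0]
    - [0,0,-0.052]
    - [0,0,-0.052]
    - [0,0,-0.052]
    - [0,0,-0.052]
  gripper: [10,10,10,10,10,10]

```text
clock: 20.88
tool_pos: [0.5682, -0.0182, 0.1308]
eef_rot: [[-0.113, 0.994, 0.003], [0.994, 0.113, -0.0], [-0.001, 0.003, -1.0]]
ft_force: [-0.1, 0.5, -0.0]
finger_gap: 0.0164
finger_force: 20.0
```

>>> move_arm:
  delta_pos:
    - [-0.983,-0.071,0]
    - [-0.983,-0.071,0]
    - [-0.983,-0.071,0]
    - [-0.983,-0.071,0]
    - [-0.983,-0.071,0]
    - [-0.983,-0.071,0]
    - [-0.983,-0.071,0]
    - [-0.983,-0.071,0]
    - [-0.983,-0.071,0]
    - [-0.983,-0.071,0]
    - [-0.983,-0.071,0]
    - [-0.983,-0.071,0]
    - [-0.983,-0.071,0]
    - [-0.983,-0.071,0]
    - [-0.983,-0.071,0]
    - [-0.983,-0.071,0]
    - [-0.983,-0.071,0]
    - [0,0,0]
  delta_rot:
    - [0,0,0]
    - [0,0,0]
    - [0,0,0]
    - [0,0,0]
    - [0,0,0]
    - [0,0,0]
    - [0,0,0]
    - [0,0,0]
    - [0,0,0]
    - [0,0,0]
    - [0,0,0]
    - [0,0,0]
    - [0,0,0]
    - [0,0,0]
    - [0,0,0]
    - [0,0,0]
    - [0,0,0]
    - [0,0,0]
  gripper: [10,10,10,10,10,10,10,10,10,10,10,10,10,10,10,10,10,10]

```text
clock: 23.12
tool_pos: [0.5816, -0.4389, 0.128]
eef_rot: [[-0.105, 0.994, -0.001], [0.994, 0.105, 0.0], [0.0, -0.001, -1.0]]
ft_force: [0.2, -0.2, -0.7]
finger_gap: 0.0161
finger_force: 20.0
```

Run:
```python
from h import *
p,R=st(); wall([('marker_tray',.02),('marker_1_mid',p[2]-.0205)],'w5'); go([.5823,-.4369,.038],6.1)
```

```text
t 23.12 p [ 0.5816 -0.4389  0.128 ] yaw 6.04 gap 0.0161 ff 19.999581277370453 ft [ 0.2 -0.2 -0.7]
marker_tray 0.57 box [147. 116. 384. 357.] c [ 548.3 -438.2] size [149. 164.] long -83.3 cyl [ 548.  -438.1]
marker_1_mid 0.88 box [204. 138. 243. 332.] c [ 534.7 -412.1] size [13. 88.] long -84.3 cyl [ 533.9 -412.2]
t 23.27 p [ 0.5823 -0.4361  0.1286] yaw 6.2 gap 0.016 ff 19.99968320131302 ft [ 0.  -0.1  0. ]
shift now [-0.035 -0.004  3.625] turn 0.0005 shift if turned first [-0.031 -0.004  3.625]
```

>>> move_arm:
  delta_pos:
    - [-0.03,0,0.9]
    - [0,0,0.9]
    - [0,0,0.8]
    - [0,0,0.6]
    - [0,0,0.4]
    - [0,0,0]
    - [0,0,0]
    - [0,0,0]
    - [0,0,0]
    - [0,0,-0.6]
    - [0,0,-1]
    - [0,0,-1]
    - [0,0,-1]
    - [0,0,0]
  delta_rot:
    - [0,0,0]
    - [0,0,0]
    - [0,0,0]
    - [0,0,0]
    - [0,0,0]
    - [0,0,0]
    - [0,0,0]
    - [0,0,0]
    - [0,0,0]
    - [0,0,0]
    - [0,0,0]
    - [0,0,0]
    - [0,0,0]
    - [0,0,0]
  gripper: [10,10,10,10,10,10,33,33,33,33,33,33,33,33]

```text
clock: 25.02
tool_pos: [0.5838, -0.4387, 0.1336]
eef_rot: [[-0.107, 0.994, 0.006], [0.994, 0.108, -0.005], [-0.006, 0.005, -1.0]]
ft_force: [-0.2, 0.9, 0.1]
finger_gap: 0.031
finger_force: 0.0
```

Run:
```python
from h import *
wall([('marker_1_mid',.0165),('marker_tray',.02)],'w6'); go([.385,-.164,.16],-20)
```

```text
marker_1_mid 0.65 box [200. 134. 241. 330.] c [ 514.4 -439.6] size [ 18. 132.] long -83.8 cyl [ 514.8 -439.5]
marker_tray 0.56 box [145. 117. 381. 352.] c [ 546.8 -438. ] size [147. 163.] long -83.5 cyl [ 546.5 -437.8]
t 25.18 p [ 0.582  -0.4371  0.1278] yaw 6.17 gap 0.0309 ff 0.0 ft [-0.1 -0.9 -0.3]
shift now [11.711 -6.659 -1.266] turn 0.1454 shift if turned first [  7.572 -11.141  -1.287]
```

View pics/w6.png

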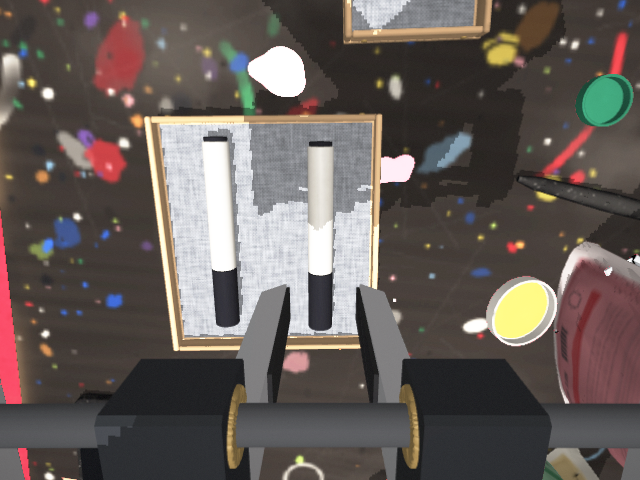

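Both markers lie flat in the tray, at (222,232) and (320,235). Next is the jar at (0.385,-0.164).

>>> move_arm:
  delta_pos:
    - [0.976,-0.555,-0.105]
    - [0.976,-0.555,-0.105]
    - [0.976,-0.555,-0.105]
    - [0.976,-0.555,-0.105]
    - [0.976,-0.555,-0.105]
    - [0.976,-0.555,-0.105]
    - [0.976,-0.555,-0.105]
    - [0.976,-0.555,-0.105]
    - [0.976,-0.555,-0.105]
    - [0.976,-0.555,-0.105]
    - [0.976,-0.555,-0.105]
    - [0.976,-0.555,-0.105]
    - [0,0,0]
    - [0,0,0]
    - [0,0,0]
    - [0,0,0]
  delta_rot:
    - [0,0,0]
    - [0,0,0]
    - [0,0,0]
    - [0,0,0]
    - [0,0,0]
    - [0,0,0]
    - [0,0,0]
    - [0,0,0]
    - [0,0,0]
    - [0,0,0]
    - [0,0,0]
    - [0,0,0]
    - [0,0,0.048]
    - [0,0,0.048]
    - [0,0,0.049]
    - [0,0,0]
  gripper: [78,78,78,78,78,78,78,78,78,78,78,78,78,78,78,78]

```text
clock: 27.18
tool_pos: [0.3846, -0.1639, 0.159]
eef_rot: [[0.339, 0.941, -0.002], [0.941, -0.339, 0.001], [0.001, -0.003, -1.0]]
ft_force: [-0.2, -0.8, 0.2]
finger_gap: 0.0732
finger_force: 0.0
```

Run:
```python
from h import *
im,C=wall([('jar_1_mid',.062)],'w7')
# lid circle: white blobs
p,R=st(); print('pix of expected', w2pix('wrist',[[.385,-.164,.062]],C))
go([.385,-.164,.05],-20)
```

```text
jar_1_mid 0.85 box [389.  69. 490. 160.] c [ 477.3 -109.2] size [59. 53.] long 7.8 cyl [ 476.7 -108.2]
jar_1_mid 0.59 box [282. 200. 369. 295.] c [ 388.9 -163.1] size [61. 53.] long 51.2 cyl [ 387.2 -161.6]
t 27.27 p [ 0.3849 -0.164   0.1594] yaw -19.79 gap 0.0731 ff 0.0 ft [0.2 0.4 0.5]
pix of expected [[323.16993091 253.91079943]]
t 27.27 p [ 0.3849 -0.164   0.1594] yaw -19.79 gap 0.0731 ff 0.0 ft [0.2 0.4 0.5]
shift now [1.000e-03 1.200e-02 4.377e+00] turn 0.0012 shift if turned first [2.000e-03 4.000e-03 4.377e+00]
```

View pics/w7.png

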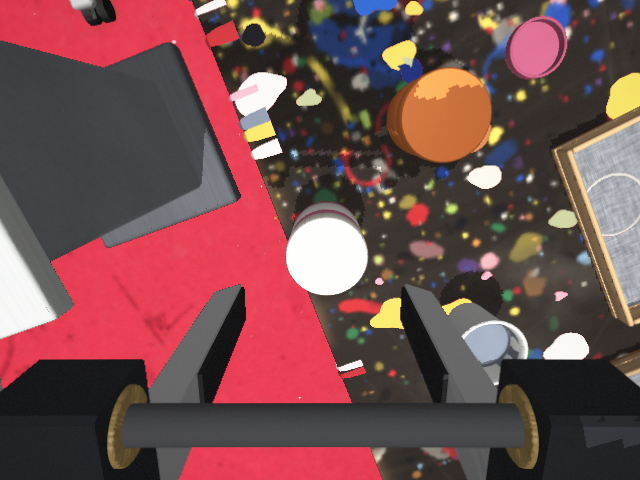

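The white lid sits at (327,256), the cup clear at (490,340) and the orange jar clear at (440,115).

>>> move_arm:
  delta_pos:
    - [-0.04,0.1,0.9]
    - [0,0,0.9]
    - [0,0,0.9]
    - [0,0,0.9]
    - [0,0,0.76]
    - [0,0,0]
    - [0,0,0]
    - [0,0,0]
    - [0,0,0]
    - [0,0,0]
  delta_rot:
    - [0,0,0]
    - [0,0,0]
    - [0,0,0]
    - [0,0,0]
    - [0,0,0]
    - [0,0,0]
    - [0,0,0]
    - [0,0,0]
    - [0,0,0]
    - [0,0,0]
  gripper: [78,78,78,78,78,78,40,40,40,40]
  newtons: 25

```text
clock: 28.52
tool_pos: [0.3879, -0.1664, 0.0523]
eef_rot: [[0.341, 0.94, 0.001], [0.94, -0.341, -0.001], [-0.0, 0.002, -1.0]]
ft_force: [-1.9, 1.0, 4.1]
finger_gap: 0.0532
finger_force: 25.0
```

Run:
```python
from h import *
a=np.radians(8); t=np.array([.6135,-.2275]); Y=np.array([-np.sin(a),np.cos(a)])
for s in (-1,1): print(s,t+s*.035*Y)
q=t-.035*Y; go([*q,.14],8)
```

```text
-1 [ 0.61837106 -0.26215938]
1 [ 0.60862894 -0.19284062]
t 28.52 p [ 0.3879 -0.1664  0.0523] yaw -19.92 gap 0.0532 ff 25.00063419342041 ft [-1.9  1.   4.1]
shift now [-0.461  9.978 -3.491] turn -0.1551 shift if turned first [-5.075  8.597 -3.508]
```

>>> move_arm:
  delta_pos:
    - [0,0,-0.9]
    - [0,0,-0.9]
    - [0,0,-0.9]
    - [0,0,-0.8]
    - [0,0,0]
    - [-0.508,0.86,0]
    - [-0.508,0.86,0]
    - [-0.508,0.86,0]
    - [-0.508,0.86,0]
    - [-0.508,0.86,0]
    - [-0.508,0.86,0]
    - [-0.508,0.86,0]
    - [-0.508,0.86,0]
    - [-0.508,0.86,0]
    - [-0.508,0.86,0]
    - [0,0,0]
  delta_rot:
    - [0,0,0]
    - [0,0,-0.039]
    - [0,0,-0.039]
    - [0,0,-0.039]
    - [0,0,-0.038]
    - [0,0,0]
    - [0,0,0]
    - [0,0,0]
    - [0,0,0]
    - [0,0,0]
    - [0,0,0]
    - [0,0,0]
    - [0,0,0]
    - [0,0,0]
    - [0,0,0]
    - [0,0,0]
  gripper: [40,40,40,40,40,40,40,40,40,40,40,40,40,40,40,40]

```text
clock: 30.52
tool_pos: [0.6184, -0.2622, 0.1373]
eef_rot: [[-0.139, 0.99, -0.001], [0.99, 0.139, 0.001], [0.001, -0.001, -1.0]]
ft_force: [0.1, -0.0, -1.7]
finger_gap: 0.0532
finger_force: 25.0
```

Run:
```python
from h import *
wall([('jar_tray',.024)],'w8'); go([.6184,-.2622,.0606],8)
```

```text
jar_tray 0.93 box [257.  76. 395. 287.] c [ 612.6 -224. ] size [ 84. 138.] long -82.0 cyl [ 612.7 -223.9]
jar_tray 0.41 box [241. 369. 259. 480.] c [ 583.6 -448.4] size [16. 32.] long -84.4 cyl [ 583.  -448.5]
t 30.62 p [ 0.6172 -0.2617  0.138 ] yaw 7.98 gap 0.0532 ff 24.99986171722412 ft [-0.3 -0.7 -2.2]
shift now [-0.031  0.049  3.095] turn -0.0001 shift if turned first [-0.027  0.044  3.095]
```

View pics/w8.png

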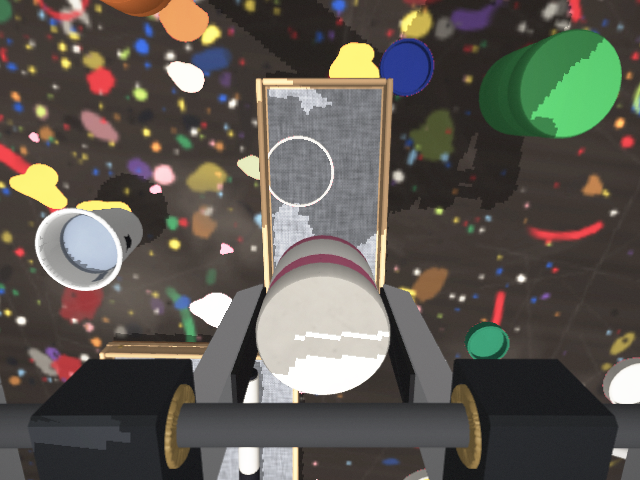

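The held jar is over the near half of the narrow tray, whose walls are at columns 262 and 387. I'll lower it.

>>> move_arm:
  delta_pos:
    - [-0.03,0.03,0.8]
    - [0,0,0.8]
    - [0,0,0.7]
    - [0,0,0.5]
    - [0,0,0.3]
    - [0,0,0]
    - [0,0,0]
    - [0,0,0]
    - [0,0,0]
    - [0,0,-0.8]
    - [0,0,-1]
    - [0,0,-1]
    - [0,0,-1]
    - [0,0,-0.3]
    - [0,0,0]
  delta_rot:
    - [0,0,0]
    - [0,0,0]
    - [0,0,0]
    - [0,0,0]
    - [0,0,0]
    - [0,0,0]
    - [0,0,0]
    - [0,0,0]
    - [0,0,0]
    - [0,0,0]
    - [0,0,0]
    - [0,0,0]
    - [0,0,0]
    - [0,0,0]
    - [0,0,0]
  gripper: [40,40,40,40,40,40,75,75,75,75,75,75,75,75,75]

```text
clock: 32.5
tool_pos: [0.6191, -0.2629, 0.165]
eef_rot: [[-0.139, 0.99, 0.002], [0.99, 0.139, -0.001], [-0.001, 0.002, -1.0]]
ft_force: [-0.7, -0.4, -0.1]
finger_gap: 0.0703
finger_force: 0.0
```

Run:
```python
from h import *
wall([('jar_1_mid',.07)]); go([.499,.157,.16],-60)
```

```text
jar_1_mid 0.77 box [100.   2. 188.  23.] c [ 504.6 -139.6] size [47. 12.] long 8.1 cyl [ 503.7 -133.7]
jar_1_mid 0.75 box [464.  40. 587. 138.] c [ 717.5 -150. ] size [68. 51.] long 17.2 cyl [ 717.5 -150. ]
jar_1_mid 0.65 box [281. 200. 366. 293.] c [ 616.  -258.7] size [53. 61.] long -59.7 cyl [ 617.7 -257.8]
t 32.6 p [ 0.6183 -0.2624  0.1628] yaw 7.97 gap 0.0706 ff 0.0 ft [ 0.4  0.1 -0.4]
shift now [17.276 -2.398  0.133] turn 0.3776 shift if turned first [  4.257 -16.915   0.11 ]
```

>>> move_arm:
  delta_pos:
    - [0,0,0]
    - [0,0,0]
    - [0,0,0]
    - [0,0,0]
    - [0,0,0]
    - [0,0,0]
    - [0,0,0]
    - [0,0,0]
  delta_rot:
    - [0,0,0.054]
    - [0,0,0.054]
    - [0,0,0.054]
    - [0,0,0.054]
    - [0,0,0.054]
    - [0,0,0.054]
    - [0,0,0.054]
    - [0,0,0]
  gripper: [78,78,78,78,78,78,78,78]

```text
clock: 33.6
tool_pos: [0.6181, -0.2624, 0.1621]
eef_rot: [[0.866, 0.501, -0.003], [0.501, -0.866, 0.001], [-0.001, -0.003, -1.0]]
ft_force: [0.5, 0.5, -0.4]
finger_gap: 0.0736
finger_force: 0.0
```

>>> move_arm:
  delta_pos:
    - [0.25,-0.995,0]
    - [0.25,-0.995,0]
    - [0.25,-0.995,0]
    - [0.25,-0.995,0]
    - [0.25,-0.995,0]
    - [0.25,-0.995,0]
    - [0.25,-0.995,0]
    - [0.25,-0.995,0]
    - [0.25,-0.995,0]
    - [0.25,-0.995,0]
    - [0.25,-0.995,0]
    - [0.25,-0.995,0]
    - [0.25,-0.995,0]
    - [0.25,-0.995,0]
    - [0.25,-0.995,0]
    - [0.25,-0.995,0]
    - [0.25,-0.995,0]
    - [0,0,0]
  delta_rot:
    - [0,0,0]
    - [0,0,0]
    - [0,0,0]
    - [0,0,0]
    - [0,0,0]
    - [0,0,0]
    - [0,0,0]
    - [0,0,0]
    - [0,0,0]
    - [0,0,0]
    - [0,0,0]
    - [0,0,0]
    - [0,0,0]
    - [0,0,0]
    - [0,0,0]
    - [0,0,0]
    - [0,0,0]
    - [0,0,0]
  gripper: [78,78,78,78,78,78,78,78,78,78,78,78,78,78,78,78,78,78]

```text
clock: 35.85
tool_pos: [0.4989, 0.1585, 0.164]
eef_rot: [[0.865, 0.502, 0.0], [0.502, -0.865, 0.0], [0.0, -0.0, -1.0]]
ft_force: [-0.3, 0.4, 0.2]
finger_gap: 0.0734
finger_force: 0.0
```

Run:
```python
from h import *
im,C=wall([('jar_1_mid',.062)],'w9')
go([.499,.157,.05],-60); print(w2pix('wrist',[[.499,.157,.062]],C))
```

```text
t 35.95 p [0.4995 0.1569 0.1639] yaw -60.01 gap 0.0735 ff 0.0 ft [ 0.6 -0.3  0.1]
shift now [-0.018 -0.016  4.557] turn -0.0 shift if turned first [-0.017 -0.013  4.557]
[[321.84655581 252.94451955]]
```

View pics/w9.png

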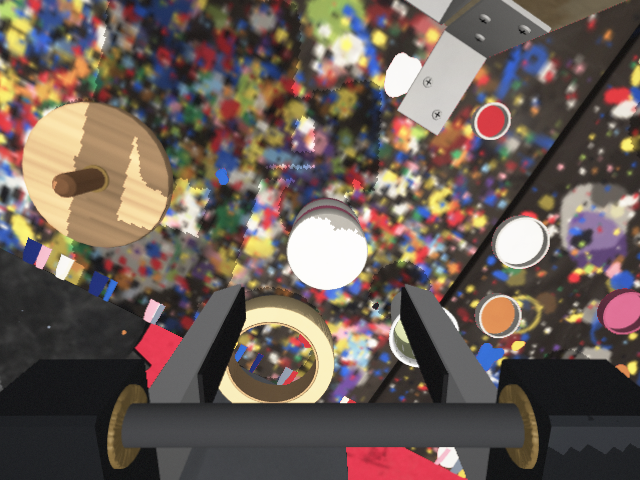

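The white lid is at (327,250). The cup at (425,335) and the tape at (280,345) are clear of where the fingers come down.

>>> move_arm:
  delta_pos:
    - [0.05,0.12,0.95]
    - [0,0,0.95]
    - [0,0,0.9]
    - [0,0,0.9]
    - [0,0,0.83]
    - [0,0,0]
    - [0,0,0]
    - [0,0,0]
    - [0,0,0]
    - [0,0,0]
  delta_rot:
    - [0,0,0]
    - [0,0,0]
    - [0,0,0]
    - [0,0,0]
    - [0,0,0]
    - [0,0,0]
    - [0,0,0]
    - [0,0,0]
    - [0,0,0]
    - [0,0,0]
  gripper: [78,78,78,78,78,78,40,40,40,40]

```text
clock: 37.2
tool_pos: [0.5032, 0.1551, 0.052]
eef_rot: [[0.867, 0.499, 0.002], [0.499, -0.867, 0.001], [0.002, 0.001, -1.0]]
ft_force: [-0.3, 0.2, 4.4]
finger_gap: 0.0533
finger_force: 25.0
```

Run:
```python
from h import *
go([.6082,-.1930,.16],-60);go([.6082,-.1930,.16],8)
```

```text
t 37.2 p [0.5032 0.1551 0.052 ] yaw -60.07 gap 0.0533 ff 25.000536739826202 ft [-0.3  0.2  4.4]
shift now [-3.298 14.164 -4.319] turn -0.0004 shift if turned first [-3.325 14.157 -4.321]
t 37.2 p [0.5032 0.1551 0.052 ] yaw -60.07 gap 0.0533 ff 25.000536739826202 ft [-0.3  0.2  4.4]
shift now [-3.298 14.164 -4.319] turn -0.3782 shift if turned first [-14.372   2.22   -4.321]
```

>>> move_arm:
  delta_pos:
    - [0,0,-0.87]
    - [0,0,-0.87]
    - [0,0,-0.86]
    - [0,0,-0.86]
    - [0,0,-0.86]
    - [-0.22,0.944,0]
    - [-0.22,0.944,0]
    - [-0.22,0.944,0]
    - [-0.22,0.944,0]
    - [-0.22,0.944,0]
    - [-0.22,0.944,0]
    - [-0.22,0.944,0]
    - [-0.22,0.944,0]
    - [-0.22,0.944,0]
    - [-0.22,0.944,0]
    - [-0.22,0.944,0]
    - [-0.22,0.944,0]
    - [-0.22,0.944,0]
    - [-0.22,0.944,0]
    - [-0.22,0.944,0]
  delta_rot:
    - [0,0,0]
    - [0,0,0]
    - [0,0,0]
    - [0,0,0]
    - [0,0,0]
    - [0,0,0]
    - [0,0,0]
    - [0,0,0]
    - [0,0,0]
    - [0,0,0]
    - [0,0,0]
    - [0,0,0]
    - [0,0,0]
    - [0,0,0]
    - [0,0,0]
    - [0,0,0]
    - [0,0,0]
    - [0,0,0]
    - [0,0,0]
    - [0,0,0]
  gripper: [40,40,40,40,40,40,40,40,40,40,40,40,40,40,40,40,40,40,40,40]

```text
clock: 39.7
tool_pos: [0.608, -0.1947, 0.1585]
eef_rot: [[0.867, 0.499, 0.0], [0.499, -0.867, 0.0], [0.0, -0.0, -1.0]]
ft_force: [0.9, 0.1, -1.4]
finger_gap: 0.0525
finger_force: 25.0
```

>>> move_arm:
  delta_pos:
    - [0,0,0]
    - [0,0,0]
    - [0,0,0]
    - [0,0,0]
    - [0,0,0]
    - [0,0,0]
    - [0,0,0]
    - [0,0,0]
  delta_rot:
    - [0,0,-0.054]
    - [0,0,-0.054]
    - [0,0,-0.054]
    - [0,0,-0.054]
    - [0,0,-0.054]
    - [0,0,-0.054]
    - [0,0,-0.054]
    - [0,0,0]
  gripper: [40,40,40,40,40,40,40,40]

```text
clock: 40.7
tool_pos: [0.6078, -0.1938, 0.1585]
eef_rot: [[-0.137, 0.991, 0.0], [0.991, 0.137, 0.0], [0.0, 0.0, -1.0]]
ft_force: [-0.3, -1.1, -1.6]
finger_gap: 0.0532
finger_force: 25.0
```

Run:
```python
from h import *
bot.get_image('top')
for d in bot.masks_of('jar_1_mid','top'): 
    v,u=np.nonzero(d['mask']); print(round(d['conf'],2),np.round(pix2w('top',[[(u.min()+u.max())/2,(v.min()+v.max())/2]],.06),3))
go([.6082,-.1930,.0605],8)
```

```text
0.57 [[ 0.727 -0.135  0.06 ]]
0.51 [[ 0.605 -0.222  0.06 ]]
t 40.8 p [ 0.6077 -0.1935  0.1585] yaw 7.82 gap 0.0532 ff 24.99976247549057 ft [ 0.5  0.  -0.5]
shift now [0.018 0.023 3.922] turn -0.001 shift if turned first [0.018 0.023 3.922]
```

>>> move_arm:
  delta_pos:
    - [0.02,0.02,0.95]
    - [0,0,0.95]
    - [0,0,0.9]
    - [0,0,0.6]
    - [0,0,0.5]
    - [0,0,0]
    - [0,0,0]
    - [0,0,0]
    - [0,0,0]
    - [0,0,-0.8]
    - [0,0,-1]
    - [0,0,-1]
    - [0,0,-1]
    - [0,0,-0.3]
    - [0,0,0]
  delta_rot:
    - [0,0,0]
    - [0,0,0]
    - [0,0,0]
    - [0,0,0]
    - [0,0,0]
    - [0,0,0]
    - [0,0,0]
    - [0,0,0]
    - [0,0,0]
    - [0,0,0]
    - [0,0,0]
    - [0,0,0]
    - [0,0,0]
    - [0,0,0]
    - [0,0,0]
  gripper: [40,40,40,40,40,40,75,75,75,75,75,75,75,75,75]

```text
clock: 42.68
tool_pos: [0.6083, -0.1927, 0.1647]
eef_rot: [[-0.139, 0.99, 0.002], [0.99, 0.139, -0.001], [-0.001, 0.002, -1.0]]
ft_force: [-0.7, -0.7, 0.7]
finger_gap: 0.0705
finger_force: 0.0
```

Run:
```python
from h import *
cv2.imwrite('pics/w10.png',bot.get_image('wrist'))
wall([('jar_1_mid',.07)])
# tape grasp: centre c, candidate grasp yaw options
c=np.array([.386,.142])
b=pix2w('top',[[140+233/8-.44,255+245/8-.44]],.012)[0]; print('post',b)
go([*(c+.0425*np.array([0,-1.])),.15],-90)
```

```text
jar_1_mid 0.75 box [458. 160. 572. 250.] c [ 717.6 -140.8] size [51. 70.] long -24.8 cyl [ 717.  -141.9]
jar_1_mid 0.72 box [435.   0. 552.  70.] c [679.3 -54.7] size [63. 34.] long 7.7 cyl [679.4 -50.3]
jar_1_mid 0.71 box [287. 294. 363. 392.] c [ 616.9 -253. ] size [52. 71.] long -80.5 cyl [ 618.3 -251.9]
jar_1_mid 0.59 box [ 84.  40. 200. 134.] c [ 491.9 -107.2] size [66. 52.] long 12.3 cyl [ 492.3 -107.9]
post [0.45052864 0.32541843 0.012     ]
t 42.83 p [ 0.6073 -0.1923  0.1621] yaw 7.97 gap 0.0706 ff 0.0 ft [-0.2 -0.4  0.3]
shift now [12.785 -7.146  0.518] turn 0.5443 shift if turned first [ -8.852 -11.671   0.484]
```

View pics/w10.png

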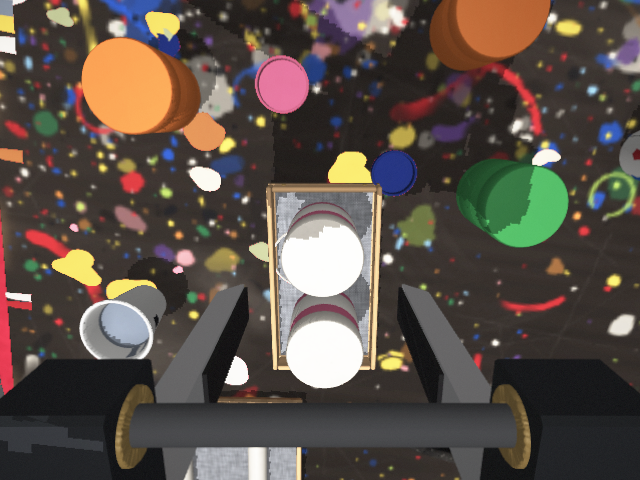

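Both jars stand side by side in the narrow tray, lids at (322,257) and (325,353). Next is the tape.

>>> move_arm:
  delta_pos:
    - [0.948,-0.349,0]
    - [0.948,-0.349,0]
    - [0.948,-0.349,0]
    - [0.948,-0.349,0]
    - [0.948,-0.349,0]
    - [0.948,-0.349,0]
    - [0.948,-0.349,0]
    - [0.948,-0.349,0]
    - [0.948,-0.349,0]
    - [0.948,-0.349,0]
    - [0.948,-0.349,0]
    - [0.948,-0.349,0]
    - [0.948,-0.349,0]
    - [0.948,-0.349,0]
    - [0.948,-0.349,0]
    - [0,0,0]
    - [0,0,0]
  delta_rot:
    - [0,0,0]
    - [0,0,0]
    - [0,0,0]
    - [0,0,0]
    - [0,0,0]
    - [0,0,0]
    - [0,0,0]
    - [0,0,0]
    - [0,0,0]
    - [0,0,0]
    - [0,0,0]
    - [0,0,0]
    - [0,0,0]
    - [0,0,0]
    - [0,0,0]
    - [0,0,0.044]
    - [0,0,0]
  gripper: [36,36,36,36,36,36,36,36,36,36,36,36,36,36,36,36,36]

```text
clock: 44.95
tool_pos: [0.4284, 0.1419, 0.1635]
eef_rot: [[-0.003, 1.0, -0.0], [1.0, 0.003, -0.0], [-0.0, -0.0, -1.0]]
ft_force: [-0.5, -0.2, 0.8]
finger_gap: 0.034
finger_force: 0.0
```

Run:
```python
from h import *
wall([('tape_mid',.024),('tape_mid',.0)],'w11'); p,R=st()
bot.get_image('top')
for th,z in (('tape_mid',.024),('post_foot',.012)):
  for d in bot.masks_of(th,'top'):
    c=max(cv2.findContours(d['mask'].astype(np.uint8),0,2)[0],key=cv2.contourArea).reshape(-1,2); e=cv2.fitEllipse(c); print(th,d['conf'],e[1],np.round(pix2w('top',[e[0]],z),4))
go([.428,.142,.028],0)
```

```text
tape_mid 0.71 box [196. 168. 336. 296.] c [386.7 142.1] size [100. 101.] long -89.9 cyl [387.9 141. ]
tape_mid 0.71 box [196. 168. 336. 296.] c [383.3 135.7] size [109. 109.] long -89.9 cyl [384.6 134.5]
t 45.1 p [0.4289 0.1414 0.1635] yaw 0.14 gap 0.0336 ff 0.0 ft [-0.1 -0.   0.8]
tape_mid 0.77 (23.864643096923828, 31.434303283691406) [[0.3895 0.1248 0.024 ]]
t 45.25 p [0.4291 0.1412 0.1636] yaw 0.07 gap 0.0338 ff 0.0 ft [ 1.  -0.3 -0.3]
shift now [ 0.032 -0.043  5.422] turn 0.0004 shift if turned first [ 0.032 -0.043  5.422]
```

>>> move_arm:
  delta_pos:
    - [0.03,-0.01,0.95]
    - [0,0,0.95]
    - [0,0,0.95]
    - [0,0,0.95]
    - [0,0,0.9]
    - [0,0,0.7]
    - [0,0,0]
    - [0,0,0]
    - [0,0,0]
    - [0,0,0]
  delta_rot:
    - [0,0,0]
    - [0,0,0]
    - [0,0,0]
    - [0,0,0]
    - [0,0,0]
    - [0,0,0]
    - [0,0,0]
    - [0,0,0]
    - [0,0,0]
    - [0,0,0]
  gripper: [36,36,36,36,36,36,36,8,8,8]
  newtons: 40

```text
clock: 46.5
tool_pos: [0.4295, 0.1422, 0.0296]
eef_rot: [[-0.001, 1.0, 0.002], [1.0, 0.001, 0.0], [0.0, 0.002, -1.0]]
ft_force: [-0.8, 0.1, 2.0]
finger_gap: 0.0151
finger_force: 37.1
```

Run:
```python
from h import *
go([.4505+.0425,.3254,.11],0)
```

```text
t 46.5 p [0.4295 0.1422 0.0296] yaw 0.06 gap 0.0151 ff 37.08938712530653 ft [-0.8  0.1  2. ]
shift now [ 7.326  2.552 -3.207] turn 0.0003 shift if turned first [ 7.327  2.538 -3.215]
```

>>> move_arm:
  delta_pos:
    - [0,0,-0.6]
    - [0,0,-0.8]
    - [0,0,-0.8]
    - [0,0,-0.8]
    - [0,0,-0.6]
    - [0.814,0.283,0]
    - [0.814,0.283,0]
    - [0.814,0.283,0]
    - [0.814,0.283,0]
    - [0.814,0.283,0]
    - [0.814,0.283,0]
    - [0.814,0.283,0]
    - [0.814,0.283,0]
    - [0.814,0.283,0]
    - [0,0,0]
  delta_rot:
    - [0,0,0]
    - [0,0,0]
    - [0,0,0]
    - [0,0,0]
    - [0,0,0]
    - [0,0,0]
    - [0,0,0]
    - [0,0,0]
    - [0,0,0]
    - [0,0,0]
    - [0,0,0]
    - [0,0,0]
    - [0,0,0]
    - [0,0,0]
    - [0,0,0]
  gripper: [8,8,8,8,8,8,8,8,8,8,8,8,8,8,8]

```text
clock: 48.38
tool_pos: [0.4924, 0.3269, 0.1181]
eef_rot: [[-0.003, 1.0, -0.001], [1.0, 0.003, -0.0], [-0.0, -0.001, -1.0]]
ft_force: [-0.8, -0.1, -0.1]
finger_gap: 0.0147
finger_force: 38.9
```

Run:
```python
from h import *
p,R=st(); z=p[2]-.0296+.012
im,C=wall([('tape_mid',z+.012),('tape_mid',z-.012),('post_foot',.012)],'w12')
go([.493,.3254,.042],0)
print('post top expected',w2pix('wrist',[[.4505,.3254,.054],[.4505,.3254,.012]],C), 'tape c', w2pix('wrist',[[p[0]-.0425,p[1],z]],C))
S=bot.get_image('side')
for d in bot.masks_of('tape_mid','side'):
    v,u=np.nonzero(d['mask']); print(d['conf'],d['bbox'],pix2w('side',[[(u.min()+u.max())/2,(v.min()+v.max())/2]],z))
a=cv2.resize(im[100:420,150:450],None,fx=1.7,fy=1.7); s=cv2.resize(S[90:230,220:340],None,fx=2.4*1.6,fy=2.4*1.6)
h=max(a.shape[0],s.shape[0]); o=np.zeros((h,a.shape[1]+s.shape[1],3),np.uint8); o[:a.shape[0],:a.shape[1]]=a; o[:s.shape[0],a.shape[1]:]=s
o=cv2.resize(o,(780,int(h*780/o.shape[1]))); cv2.imwrite('pics/chk.png',o); print(o.shape)
```

```text
t 48.38 p [0.4924 0.3269 0.1181] yaw 0.16 gap 0.0147 ff 38.888545411172686 ft [-0.8 -0.1 -0.1]
post_foot 0.62 box [182. 172. 344. 331.] c [430.9 305.5] size [54. 76.] long -32.9 cyl [433.3 305.4]
t 48.58 p [0.4921 0.3249 0.1184] yaw 0.03 gap 0.0148 ff 38.888256398176964 ft [ 0.4  0.3 -1.3]
shift now [0.022 0.039 3.057] turn 0.0002 shift if turned first [0.021 0.038 3.058]
post top expected [[249.42156145 272.31192961]
 [260.25752266 250.45681792]] tape c [[230.49869581 304.44090483]]
0.84 [270.6, 120.0, 308.2, 147.9] [[0.45197376 0.32691769 0.10048971]]
(436, 780, 3)
```

View pics/chk.png

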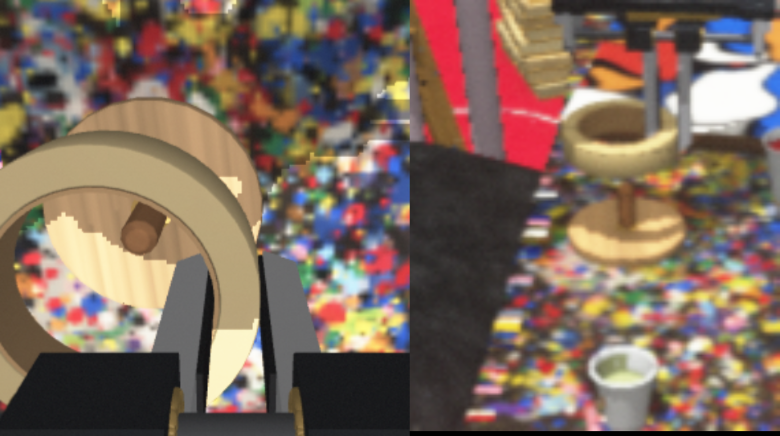

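The tape hangs level, centred over the post (post top at crop (140,237) inside the ring; the side view agrees). I'll lower and release.

>>> move_arm:
  delta_pos:
    - [0.02,0.07,0.6]
    - [0,0,0.6]
    - [0,0,0.6]
    - [0,0,0.6]
    - [0,0,0.4]
    - [0,0,0.26]
    - [0,0,0]
    - [0,0,0]
    - [0,0,0]
    - [0,0,0]
    - [0,0,-0.5]
    - [0,0,-0.8]
    - [0,0,-1]
    - [0,0,-1]
    - [0,0,-1]
    - [0,0,-1]
    - [0,0,0]
  delta_rot:
    - [0,0,0]
    - [0,0,0]
    - [0,0,0]
    - [0,0,0]
    - [0,0,0]
    - [0,0,0]
    - [0,0,0]
    - [0,0,0]
    - [0,0,0]
    - [0,0,0]
    - [0,0,0]
    - [0,0,0]
    - [0,0,0]
    - [0,0,0]
    - [0,0,0]
    - [0,0,0]
    - [0,0,0]
  gripper: [8,8,8,8,8,8,8,28,28,28,28,28,28,28,28,28,28]

```text
clock: 50.8
tool_pos: [0.4955, 0.3266, 0.1783]
eef_rot: [[-0.001, 1.0, 0.006], [1.0, 0.001, 0.003], [0.003, 0.006, -1.0]]
ft_force: [0.1, -0.2, 0.2]
finger_gap: 0.0266
finger_force: 0.0
```

Run:
```python
from h import *
st(); wall([('tape_mid',.036),('tape_mid',.012)])
for n in ('side','top'):
  im=bot.get_image(n); cv2.imwrite(f'pics/end_{n}.png',im)
  for th,z in (('tape_mid',.024),('jar_1_mid',.039),('marker_1_mid',.0165),('cup_1_mid',.026)):
   for d in bot.masks_of(th,n):
    if d['conf']<.4: continue
    v,u=np.nonzero(d['mask']); print(n,th,round(d['conf'],2),d['bbox'],np.round(pix2w(n,[[(u.min()+u.max())/2,(v.min()+v.max())/2]],z),3))
```

```text
t 50.8 p [0.4955 0.3266 0.1783] yaw 0.05 gap 0.0266 ff 0.0 ft [ 0.1 -0.2  0.2]
tape_mid 0.75 box [290. 471. 317. 480.] c [478.3 108.4] size [10. 25.] long -0.2 cyl [478.3 104.6]
tape_mid 0.67 box [191. 167. 334. 301.] c [450.6 326.4] size [102. 100.] long 13.3 cyl [451.  325.8]
tape_mid 0.75 box [290. 471. 317. 480.] c [477.1  84.3] size [11. 27.] long -0.2 cyl [477.1  80.1]
tape_mid 0.67 box [191. 167. 334. 301.] c [447.1 320. ] size [110. 108.] long 13.3 cyl [447.5 319.3]
side tape_mid 0.86 [271.2, 143.0, 309.4, 173.8] [[0.453 0.329 0.024]]
side jar_1_mid 0.98 [271.9, 247.5, 294.6, 286.4] [[ 0.482 -0.114  0.039]]
side jar_1_mid 0.98 [389.1, 262.6, 423.8, 307.1] [[ 0.73  -0.151  0.039]]
side jar_1_mid 0.82 [366.6, 231.1, 394.7, 266.7] [[ 0.687 -0.044  0.039]]
side jar_1_mid 0.71 [331.2, 309.8, 362.2, 352.5] [[ 0.621 -0.262  0.039]]
side jar_1_mid 0.57 [316.4, 386.1, 332.9, 475.7] [[ 0.585 -0.449  0.039]]
side marker_1_mid 0.86 [274.8, 380.9, 285.2, 473.8] [[ 0.516 -0.441  0.016]]
side cup_1_mid 0.62 [278.9, 206.9, 302.8, 230.6] [[0.479 0.065 0.026]]
top jar_1_mid 0.83 [302.9, 180.0, 323.2, 205.7] [[ 0.686 -0.036  0.039]]
top jar_1_mid 0.72 [342.2, 159.7, 364.8, 187.1] [[ 0.732 -0.145  0.039]]
top jar_1_mid 0.7 [391.7, 203.5, 418.1, 231.8] [[ 0.62  -0.261  0.039]]
top jar_1_mid 0.67 [330.9, 261.5, 354.2, 285.7] [[ 0.481 -0.108  0.039]]
top jar_1_mid 0.53 [156.6, 263.3, 189.1, 303.4] [[0.451 0.311 0.039]]
top marker_1_mid 0.66 [441.4, 255.9, 498.9, 266.1] [[ 0.516 -0.437  0.016]]
top cup_1_mid 0.56 [259.0, 264.2, 284.2, 281.2] [[0.483 0.065 0.026]]
```

```bash
python3 -c "
from bench import bot
print(bot.finish_job())"
```

```text
the job is handed in; nothing more can be done
None
```

I've handed the job in: both markers lie flat in the square tray, both white jars stand in the narrow tray, and the tape lies flat over the post. I never touched the cups, and the gripper is open and clear. My last check was by network detections rather than a viewed picture, and it did not re-detect one marker, one jar or one cup; the marker and jar had shown correctly in the picture taken right after placing.

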